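Refill the shoe kit box with cedar balls from the heavy tub

TASK

Clear everything that lies on top of the grey shoe cleaning kit box into the wooden tray, and only then slide the box's door fully open. The tub of cedar balls is too heavy to lift: take it by its back handle, rock it forward on its front base edge without lifting that edge off the step or toppling the tub, until every ball has rolled into the box, and let it back down upright on the step before sliding the door fully shut. Leave the bootjack, the spray can and the brush where they are.

Things in the scene. Friction and masses are not known exactly. Their poses are not given: they have to be found in the camera images.
- kitbox: grey plastic shoe cleaning kit box, fixed, 270 (its x) x 360 (its y) x 80 mm high; origin at the centre of its underside. Its +y half (y 0 to 180) is an open compartment, walls 5 mm, floor at z 5 mm; its -y half is a closed deck, top at z 80 mm.
- door (a joint): sliding door on top of the kit box, 268 x 180 x 6 mm, underside 1 mm above the deck: 0 m = shut over the compartment, 0.175 m = fully open; it slides along the box's -y over the deck and stays where it is left (about 1.5 N of friction). It may start slightly ajar.
- door_grip (a point): centre of the black upright grip rib on the sliding door, 90 mm along the box's x, 14 mm thick along y, 28 mm high; with the door shut it lies 15 mm to the +y side of the box's middle line and its base is 87 mm above the glass. Axes as the box.
- step: fixed wooden step beside the box's +y end (about 15 mm gap), 200 x 210 mm, 110 mm high; origin at the centre of its underside, axes roughly as the box; the tub stands on it.
- tub_edge (a point): middle of the front (pouring) base edge of the heavy steel tub, at its underside. Axes are the tub's: it pours towards its -y, x along the edge, z up. The loose, scuttle-shaped tub (about 2.4 kg) has a 120 x 120 mm base; it starts with this edge 25 to 60 mm behind the step's box-side edge.
- tub_lip (a point): middle of the tub's pouring lip, 80 mm in front of and 110 mm above tub_edge. The tub's floor is 30 mm up and solid, the front wall leans out 45 degrees from there to the lip, the other walls go up to 110 mm; inside width 108 mm. Balls roll out at about 45 to 60 degrees of rocking. The centre of mass is only about 22 mm up: let go before about 65 degrees, it falls back upright.
- tub_handle (a point): centre of the tub's black horizontal grip bar at the back: 16 mm diameter, 75 mm free length along the tub's x, its centre 40 mm behind the back wall and 105 mm above the tub's underside, i.e. 160 mm behind and 105 mm above tub_edge. Axes as the tub.
- tray: fixed dark wooden tray, 270 (its x) x 190 (its y) x 28 mm high, walls 7 mm, floor 7 mm thick; origin at the centre of its underside.
- umbrella_mid (a point): silver aluminium J-shaped umbrella handle lying flat, bar 18 mm thick; the point is the middle of its straight shank (90 mm long along its x), half-way up; the hook is at the +x end, turning towards +y, 58 mm overall width. 110 g. May be absent.
- keycover_mid (a point): black hard silicone key cover, 62 (its x) x 36 x 16 mm; the point is its centre. 60 g. May be absent.
- tin_mid (a point): round flat polish tin, 54 mm diameter, 22 mm high; the point is its centre. 90 g. May be absent.
- bootjack: wooden bootjack lying beyond the box, about 310 x 100 x 55 mm; bystander.
- spray: white spray can, 48 mm diameter, 150 mm high, beyond the box; bystander.
- brush: wooden shoe brush, 140 x 45 x 44 mm, on the robot side of the tray; bystander.
- ball0: wooden cedar ball, 34 mm diameter, 12 g, origin at its centre; starts in the tub. May be absent.
- ball1: wooden cedar ball, 34 mm diameter, 12 g, origin at its centre; starts in the tub. May be absent.
- ball2: wooden cedar ball, 34 mm diameter, 12 g, origin at its centre; starts in the tub. May be absent.
- ball3: wooden cedar ball, 34 mm diameter, 12 g, origin at its centre; starts in the tub. May be absent.
- ball4: wooden cedar ball, 34 mm diameter, 12 g, origin at its centre; starts in the tub. May be absent.
- ball5: wooden cedar ball, 34 mm diameter, 12 g, origin at its centre; starts in the tub. May be absent.
Not all that is in view belongs to the job. Of the things shaped like the part that bears tin_mid, the aluminium one is meant. Leave any red look-alike of the ball1 alone.

How it is judged:
On the way, in this order (a step that is already met when the one before it is completed fails the run):
1. everything that lay on the box is in the tray, door still shut (x of umbrella_mid in the frame of tray between -0.128 and 0.128 m and y of umbrella_mid in the frame of tray between -0.088 and 0.088 m and z of each of umbrella_mid, keycover_mid, tin_mid in the frame of tray below 0.05 m and x of keycover_mid in the frame of tray between -0.128 and 0.128 m and y of keycover_mid in the frame of tray between -0.088 and 0.088 m and x of tin_mid in the frame of tray between -0.128 and 0.128 m and y of tin_mid in the frame of tray between -0.088 and 0.088 m and value of joint door below 0.06 m), for 0.2 s.
2. the door is fully open (value of joint door above 0.16 m), for 0.2 s.
3. the tub is rocked forward on its base edge (angle between tub_handle's own z axis and vertical above 0.7 rad), for 0.2 s.
4. all balls are in the box and the tub is back upright on the step, door still open (x of ball0 in the frame of kitbox between -0.132 and 0.132 m and y of ball0 in the frame of kitbox between 0 and 0.178 m and z of each of ball0, ball1, ball2, ball3, ball4, ball5 in the frame of kitbox below 0.075 m and x of ball1 in the frame of kitbox between -0.132 and 0.132 m and y of ball1 in the frame of kitbox between 0 and 0.178 m and x of ball2 in the frame of kitbox between -0.132 and 0.132 m and y of ball2 in the frame of kitbox between 0 and 0.178 m and x of ball3 in the frame of kitbox between -0.132 and 0.132 m and y of ball3 in the frame of kitbox between 0 and 0.178 m and x of ball4 in the frame of kitbox between -0.132 and 0.132 m and y of ball4 in the frame of kitbox between 0 and 0.178 m and x of ball5 in the frame of kitbox between -0.132 and 0.132 m and y of ball5 in the frame of kitbox between 0 and 0.178 m and angle between tub_handle's own z axis and vertical below 0.05 rad and height (world z) of tub_edge between 0.1 and 0.118 m and value of joint door above 0.12 m), for 0.2 s.
At the end, for the whole second after the job is handed in: every ball present is in the box's compartment, the door is shut to within 8 mm, the tub stands upright (within 0.05 rad) on the step, and everything that lay on the box lies inside the tray (x of umbrella_mid in the frame of tray between -0.128 and 0.128 m and y of umbrella_mid in the frame of tray between -0.088 and 0.088 m and z of each of umbrella_mid, keycover_mid, tin_mid in the frame of tray below 0.05 m and x of keycover_mid in the frame of tray between -0.128 and 0.128 m and y of keycover_mid in the frame of tray between -0.088 and 0.088 m and x of tin_mid in the frame of tray between -0.128 and 0.128 m and y of tin_mid in the frame of tray between -0.088 and 0.088 m and x of ball0 in the frame of kitbox between -0.132 and 0.132 m and y of ball0 in the frame of kitbox between 0 and 0.178 m and z of each of ball0, ball1, ball2, ball3, ball4, ball5 in the frame of kitbox below 0.075 m and x of ball1 in the frame of kitbox between -0.132 and 0.132 m and y of ball1 in the frame of kitbox between 0 and 0.178 m and x of ball2 in the frame of kitbox between -0.132 and 0.132 m and y of ball2 in the frame of kitbox between 0 and 0.178 m and x of ball3 in the frame of kitbox between -0.132 and 0.132 m and y of ball3 in the frame of kitbox between 0 and 0.178 m and x of ball4 in the frame of kitbox between -0.132 and 0.132 m and y of ball4 in the frame of kitbox between 0 and 0.178 m and x of ball5 in the frame of kitbox between -0.132 and 0.132 m and y of ball5 in the frame of kitbox between 0 and 0.178 m and angle between tub_handle's own z axis and vertical below 0.05 rad and height (world z) of tub_edge between 0.1 and 0.118 m and value of joint door below 0.008 m); the robot touches nothing.
It fails at once if the tub's front base edge is lifted more than 25 mm off the step (height (world z) of tub_edge above 0.135 m).
It fails at once if the tub topples over or falls off the step (angle between tub_handle's own z axis and vertical above 1.45 rad or height (world z) of tub_edge below 0.085 m).
It fails at once if the bootjack, spray can or brush is moved more than 40 mm (distance of any of bootjack, spray, brush from where it was at the start of the episode above 0.04 m).
Of umbrella, keycover, tin only 2 to 3 are there at a start; the rules pass over those that are not, and their reading is None.
Of ball0, ball1, ball2, ball3, ball4, ball5 only 3 to 6 are there at a start; the rules pass over those that are not, and their reading is None.
At some moment in a run one of umbrella, keycover, tin may be knocked a few centimetres aside while the robot is not near it.
Once in a run the grip may slacken for a moment while it holds something.
It also fails if it takes over 192 s, if anything falls off the work surface, if the arm or the gripper's body presses on something with over 40 N, if the wrist force passes 120 N, or if a joint passes its speed limit or range.

ROBOT

A 7-joint arm with a two-finger parallel gripper is mounted at the origin on the work surface. World frame = base frame: x ahead of the robot, y to its left, z up, the work surface at z = 0. Lengths are in m, angles in rad, forces in N, time in s.
With the tool pointing down it reaches from about 0.425 to 1.025 m from the base axis. Payload 3.6 kg.
Tool frame: the origin (TCP) lies on the mounting face of the last link; the fingertips stand 173 mm ahead of it and the grasp point (between the pads) lies 155 mm ahead of it; z points along the fingers, y is the line along which they close (so a half turn about z gives the same grasp; the last joint's range is limited). The gripper opens to 85 mm and grips with 20 to 120 N. Pads are 22 mm wide; open, the fingers measure 114 mm over their backs; the gripper's body (76 mm by 85 mm) begins 54 mm behind the grasp point. The pads swing forward as they close: fully open they stand 13 mm farther back than shut.
Start: joints at [-1.27, 0.591, 0.048, 1.609, -0.033, 0.943, -0.034], TCP at [0.279, 0.669, 0.405] pointing down, gripper open.
Joint ranges: [-2.69, 2.69], [-0.47, 2.24], [-1.27, 1.36], [0.19, 2.51], [-1.53, 4.68], [0.08, 2.07], [-3.09, 3.09]. Speed limits (rad/s): [2.57, 2.57, 3.14, 3.14, 3.14, 3.14, 3.14].

INTERFACE

Orientations are given as a 3x3 rotation matrix whose columns are the frame's x, y, z axes.
In Python, from workcell import telemetry, optics, workorder gives the robot as it stands.
- The arm moves only by the tool carry_out, never from a script. Its argument "commands" is a list of rows, each a list of 5 numbers: the closure, from 0 (fully open) to 1 (shut), then the shift along the world's x, y, z in cm, then the turn about the world's z in rad. In form: [[fingers, x, y, z, turn], ...]. A call has exactly 10 rows; each row shifts and turns the commanded pose from where the row before left it; what a row does not reach is not made up. A row lasts 1/8 s, in which the tool goes at most 62.5 mm and 10.7 degrees, less where a joint would pass 70% of its speed; a pose out of reach is approached as far as the arm can. A call is refused whole if a number of a shift passes 6.25 or a number of a turn 0.188, either way. A call with a gripper value outside its range is refused whole. The fingers move at their own pace and stop on an object; "force" is the grip in N (left out, the last holds). Time passes only in rows, so rows that do not move let the fingers close, or fill a call up. It gives the time, the measured TCP pose, the force, the opening and the grip force at its end, in the units of the state.
- telemetry.get_state(): the state, without advancing time (a new reading comes with each control period).
- optics.camera(name): name is "side" or "top"; returns the picture (480x640x3 uint8, blue, green, red); there is no depth.
- optics.camera_info(name): a dict with "K" (3x3 intrinsics, pixels), "k1" (the pictures are not rectified: a ray, as slopes to the right and down, at radius r is drawn at 1 + k1 r^2 times it, then the intrinsics apply), "extrinsics" (4x4, takes a point from camera to world coordinates). Camera axes: x right, y up, looking along -z (the intrinsics and any distortion apply to the point x, -y, -z); pixel columns grow to the right and rows downward; lengths in m; the calibration is good to about 2 mm. A picture is of the moment at which its call begins. camera_info takes no time and is no camera call.
- workorder.close_job(): hands the job in; it is judged then, once.
Trained networks look in the newest picture that a camera, given by its name, has taken for a name from the list of things; names that differ only in an ending like _2 or _b are one class to them, and where a whole thing is asked for, a point or a joint stands for the part that bears it (a point fixed in the world has none). Each returns a list of dicts, best first, with "p" (0 to 1); they miss things now and then, are a little off and sometimes report something else, mostly with a low value. They report only what shows in the picture. A call takes as long as a camera call. They do not tell look-alikes from the thing itself.
- optics.look_for(target, camera): "extent" ([left, top, right, bottom] in pixels, round what is visible of it).
- optics.regions_of(target, camera): "mask" (480x640 bool, what is visible of it) and "extent" ([left, top, right, bottom] in pixels, round what is visible of it).
- optics.tip_of(target, camera): "centre" ([column, row] in pixels: a listed point, or the origin of a listed thing).
The state is a dict: "clock": time; "joint_positions": joint angles; "dq": joint speeds; "joint_efforts": joint torques, N m; "eef_pos": TCP position; "orientation": TCP orientation; "ft_force": force on the tool from outside, world axes, zero at the start; "ft_torque": the same for the moment, N m; "finger_gap": opening from 0.0 (shut) to 1.0 (fully open); "grasp_force": force on a finger pad.
Only numpy, scipy, OpenCV 4.12 (cv2) and the standard library are available. Lean on these libraries where they do the work, as an engineer would, in place of code of your own. Each camera call takes 0.05 s, during which the arm holds its last target. There are 200 camera calls.

## Working session

There is one attempt and no reset: what is moved stays moved. The work goes in short steps, Python scripts to look and compute and a tool call to move; the robot and the scene stay as the last step left them, time stands still between calls to the robot, and variables do not carry over. Pictures are saved under pics/ and viewed, at most 14 in all, crops included, and the job is handed in when it is done.

Besides the shell and the picture viewer there is one more tool, called after "Emit:" as name(argument=value, ...), one argument or row to a line, values as JSON. carry_out: Moves the arm, as the interface text tells. Its arguments: {"type":"object","properties":{"commands":{"type":"array"},"force":{"type":"number"}},"required":["commands"]}

```bash
ls; mkdir -p pics; cat > h.py <<'E'
import numpy as np, cv2
from workcell import telemetry, optics, workorder
def cam(n):
    i=optics.camera_info(n); return np.array(i["K"]),float(i["k1"]),np.array(i["extrinsics"])
def ray(n,u,v):
    K,k1,E=cam(n)
    s=cv2.undistortPoints(np.array([[[u,v]]],float),K,np.array([k1,0,0,0.]))[0,0]
    d=E[:3,:3]@np.array([s[0],-s[1],-1]); return E[:3,3],d/np.linalg.norm(d)
def atz(n,u,v,z):
    o,d=ray(n,u,v); return o+d*(z-o[2])/d[2]
def tri(p,q):  # top px, side px
    (a,d),(b,e)=ray("top",*p),ray("side",*q)
    t=np.linalg.lstsq(np.c_[d,-e],b-a,rcond=None)[0]
    return (a+d*t[0]+b+e*t[1])/2, np.linalg.norm(a+d*t[0]-b-e*t[1])
def proj(n,P):
    K,k1,E=cam(n); c=E[:3,:3].T@(np.array(P)-E[:3,3]); s=np.array([c[0],-c[1]])/-c[2]
    s=s*(1+k1*(s@s)); return K[:2,:2]@s+K[:2,2]
def st():
    s=telemetry.get_state(); print("t",round(s["clock"],2),"p",np.round(s["eef_pos"],4),"F",np.round(s["ft_force"],1),"gap",round(s["finger_gap"],3),"gf",round(s["grasp_force"],1)); return s
def snap(n,f=None):
    im=optics.camera(n)
    if f: cv2.imwrite("pics/"+f,im)
    return im
E
python3 - <<'E'
from h import *
np.set_printoptions(suppress=True,precision=3)
s=st(); print(np.array(s["orientation"]))
for n in("top","side"):
    snap(n,n+"0.png"); print(n,cam(n)[2])
    for t in ["kitbox","tray","step","umbrella_mid","keycover_mid","tin_mid","tub_edge","tub_lip","tub_handle","door_grip","bootjack","spray","brush","ball0"]:
        print(t,[(round(r["p"],2),np.round(r["centre"]).tolist()) for r in optics.tip_of(t,n)][:7])
E
```

```text
pics
t 0.0 p [0.279 0.669 0.404] F [-0.1 -0.9  0.5] gap 0.998 gf 0.0
[[-0.923  0.385 -0.001]
 [ 0.385  0.923 -0.002]
 [-0.    -0.002 -1.   ]]
top [[ 0.019  0.995 -0.101  0.407]
 [-1.     0.018 -0.016  0.002]
 [-0.014  0.101  0.995  1.327]
 [ 0.     0.     0.     1.   ]]
kitbox [(0.65, [324.0, 260.0])]
tray [(0.61, [472.0, 254.0])]
step []
umbrella_mid [(0.79, [373.0, 216.0])]
keycover_mid [(0.76, [361.0, 292.0]), (0.47, [218.0, 252.0])]
tin_mid [(0.86, [362.0, 261.0]), (0.7, [390.0, 184.0]), (0.24, [324.0, 260.0])]
tub_edge [(0.69, [220.0, 251.0])]
tub_lip [(0.62, [247.0, 243.0])]
tub_handle [(0.69, [137.0, 250.0]), (0.56, [448.0, 356.0])]
door_grip [(0.94, [319.0, 256.0])]
bootjack [(0.65, [352.0, 148.0])]
spray [(0.92, [249.0, 164.0])]
brush [(0.6, [450.0, 353.0])]
ball0 [(0.63, [230.0, 189.0]), (0.54, [205.0, 239.0]), (0.51, [176.0, 240.0]), (0.43, [195.0, 239.0])]
side [[ 0.997  0.039 -0.071  0.463]
 [-0.081  0.592 -0.802 -0.819]
 [ 0.01   0.805  0.593  0.753]
 [ 0.     0.     0.     1.   ]]
kitbox [(0.72, [301.0, 279.0])]
tray [(0.93, [318.0, 422.0]), (0.66, [300.0, 198.0])]
step [(0.87, [301.0, 217.0])]
umbrella_mid [(0.79, [346.0, 284.0]), (0.72, [305.0, 215.0])]
keycover_mid [(0.67, [264.0, 278.0])]
tin_mid [(0.91, [395.0, 326.0]), (0.79, [304.0, 276.0])]
tub_edge [(0.79, [299.0, 198.0])]
tub_lip [(0.72, [302.0, 168.0])]
tub_handle [(0.6, [294.0, 133.0])]
door_grip [(0.69, [301.0, 246.0]), (0.43, [348.0, 288.0])]
bootjack [(0.91, [419.0, 290.0])]
spray [(0.85, [382.0, 234.0])]
brush [(0.69, [192.0, 401.0])]
ball0 [(0.59, [356.0, 218.0]), (0.42, [310.0, 170.0]), (0.4, [303.0, 166.0]), (0.15, [303.0, 280.0])]
```

View pics/top0.png

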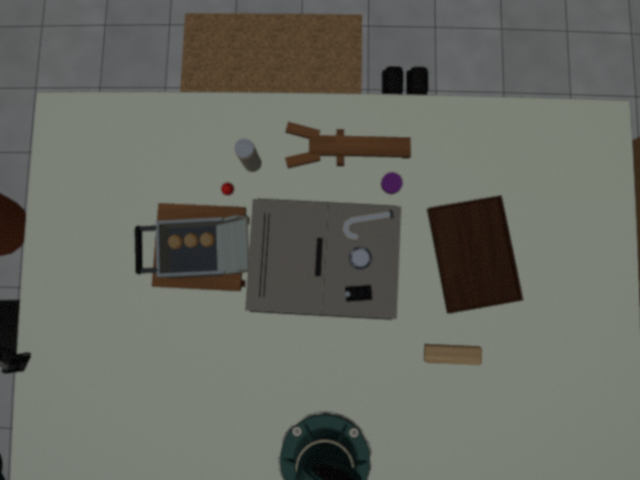

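View pics/side0.png

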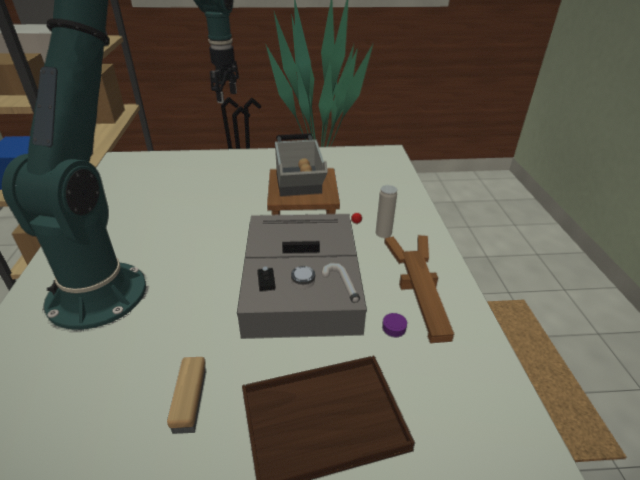

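```bash
python3 - <<'E'
from h import *
np.set_printoptions(suppress=True,precision=3)
for n,a,b in [("kit",(324,260),(301,279)),("tray",(472,254),(318,422)),("umb",(373,216),(346,284)),("key",(361,292),(264,278)),("tin",(362,261),(304,276)),("tinB",(390,184),(395,326)),("edge",(220,251),(299,198)),("lip",(247,243),(302,168)),("handle",(137,250),(294,133)),("grip",(319,256),(301,246)),("spray",(249,164),(382,234)),("brush",(450,353),(192,401)),("jack",(352,148),(419,290)),("redball",(230,189),(356,218))]:
    p,e=tri(a,b); print(n,p,round(e,4))
E
```

```text
kit [0.492 0.011 0.007] 0.0033
tray [ 0.51  -0.367 -0.005] 0.0067
umb [ 0.59  -0.105  0.09 ] 0.0039
key [ 0.41  -0.078  0.095] 0.0029
tin [ 0.49  -0.079  0.096] 0.0132
tinB [ 0.693 -0.156  0.003] 0.0071
edge [0.501 0.258 0.094] 0.0006
lip [0.508 0.172 0.234] 0.0019
handle [0.493 0.411 0.224] 0.0049
grip [0.494 0.022 0.103] 0.002
spray [ 0.741  0.212 -0.011] 0.0017
brush [ 0.267 -0.309 -0.002] 0.0081
jack [ 0.778 -0.056  0.014] 0.0028
redball [0.667 0.254 0.021] 0.0025
```

The top view shows the silver tin at (360,258) on the deck, and a purple tin (392,183) and a red ball (228,188) lying on the table. The umbrella is at (373,215), the key cover at (358,293), and the tub holds at least 3 balls around (175–207,240).

Candidates:
- **Tin:** silver (360,258) or purple (392,183). I choose silver, since it is aluminium and on the box.
- **Balls:** the wooden ones in the tub. I leave the red ball (228,188) alone.
- **Key cover and umbrella:** only one of each.

```bash
cat >> h.py <<'E'
def mask_rect(t,n,z,near=None):
    rs=optics.regions_of(t,n)
    if near is not None: rs=[r for r in rs if np.hypot((r["extent"][0]+r["extent"][2])/2-near[0],(r["extent"][1]+r["extent"][3])/2-near[1])<40]
    if not rs: print(t,"none"); return
    v,u=np.nonzero(rs[0]["mask"]); P=np.array([atz(n,a,b,z)[:2] for a,b in zip(u,v)])
    c,wh,a=cv2.minAreaRect((P*1000).astype(np.float32)); 
    print(t,n,"p",round(rs[0]["p"],2),"c",np.round(c,1),"wh",np.round(wh),"ang",round(a,1),"mean",np.round(P.mean(0)*1000,1)); return P
E
python3 - <<'E'
from h import *
im=snap("top"); c=im[180:330,130:410]; cv2.imwrite("pics/crop1.png",cv2.resize(c,None,fx=2.8,fy=2.8,interpolation=cv2.INTER_CUBIC))
for t,z,nr in [("kitbox",.08,None),("tray",.028,None),("step",.11,None),("tub_lip",.22,None),("door_grip",.1,None),("umbrella_mid",.098,None),("keycover_mid",.096,(358,293)),("tin_mid",.102,(360,258)),("brush",.044,None)]:
    mask_rect(t,"top",z,nr)
snap("side")
for t,z,nr in [("umbrella_mid",.09,(346,284)),("keycover_mid",.09,(264,278)),("tin_mid",.095,(304,276))]: mask_rect(t,"side",z,nr)
E
```

```text
Traceback (most recent call last):
  File "h.py", line 28, in mask_rect
    v,u=np.nonzero(rs[0]["mask"]); P=np.array([atz(n,a,b,z)[:2] for a,b in zip(u,v)])
                                               ~~~^^^^^^^^^
  File "h.py", line 10, in atz
    o,d=ray(n,u,v); return o+d*(z-o[2])/d[2]
        ~~~^^^^^^^
  File "h.py", line 6, in ray
    K,k1,E=cam(n)
           ~~~^^^
  File "h.py", line 4, in cam
    i=optics.camera_info(n); return np.array(i["K"]),float(i["k1"]),np.array(i["extrinsics"])
ValueError: time passes only in moves, steps and waits
```

View pics/crop1.png

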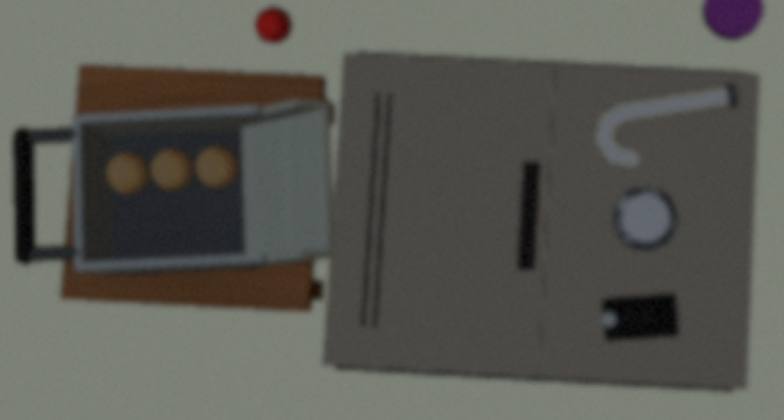

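The crop confirms the silver tin at (645,216) in the crop, the black key cover at (640,315), and the umbrella with its hook toward the tub. Next I cache the calibration and measure.

```bash
sed -i 's/^def cam(n):/import functools\n@functools.cache\ndef cam(n):/' h.py
python3 - <<'E'
from h import *
snap("top")
for t,z,nr in [("kitbox",.08,None),("tray",.028,None),("step",.11,None),("tub_lip",.22,None),("door_grip",.115,None),("umbrella_mid",.098,None),("keycover_mid",.096,(358,293)),("tin_mid",.102,(360,258)),("brush",.044,None)]:
    mask_rect(t,"top",z,nr)
snap("side")
for t,z,nr in [("umbrella_mid",.09,(346,284)),("keycover_mid",.09,(264,278)),("tin_mid",.095,(304,276))]: mask_rect(t,"side",z,nr)
f=lambda x,y:(130+x/2.8-.3,180+y/2.8-.3)
np.set_printoptions(suppress=True,precision=4)
for n,p,z in [("key c",(641,317),.096),("key L",(603,319),.096),("key R",(676,315),.096),("tin",(645,216),.102),("umb hookstart",(625,112),.098),("umb end",(735,95),.098),("hook end",(632,160),.098),("grip top",(531,163),.115),("grip bot",(527,268),.115),("bar a",(24,132),.223),("bar b",(25,258),.223),("tubwall back a",(80,122),.22),("tubwall back b",(80,268),.22),("lip a",(328,105),.22),("lip b",(325,250),.22),
 ("boxTL",(346,55),.08),("boxTR",(757,75),.08),("boxBR",(743,389),.08),("boxBL",(326,365),.08)]:
    print(n,atz("top",*f(*p),z))
st()
E
```

```text
kitbox none
tray top p 0.55 c [ 510.9 -363.4] wh [268. 197.] ang 11.7 mean [ 509.7 -363.9]
step top p 0.76 c [510.7 301. ] wh [221. 198.] ang 88.4 mean [510.5 307.5]
tub_lip none
door_grip top p 0.73 c [492.3  96. ] wh [178. 261.] ang 87.5 mean [490.9  95.5]
umbrella_mid top p 0.92 c [581.4 -90.6] wh [ 53. 127.] ang 33.2 mean [576.5 -83.9]
keycover_mid top p 0.58 c [407.4 -71.9] wh [40. 63.] ang 1.1 mean [407.7 -71.1]
tin_mid top p 0.8 c [489.9 -73.5] wh [53. 55.] ang 45.8 mean [490.3 -73.8]
brush top p 0.79 c [ 265.6 -303.6] wh [142.  48.] ang 89.0 mean [ 265.1 -302.4]
umbrella_mid side p 0.76 c [585.2 -93.4] wh [ 57. 133.] ang 32.1 mean [581.3 -88.4]
keycover_mid side p 0.86 c [411.7 -73.8] wh [36. 80.] ang 5.2 mean [411.8 -75.6]
tin_mid side p 0.93 c [493.3 -79.2] wh [74. 52.] ang 86.0 mean [493.7 -81. ]
key c [ 0.4088 -0.0722  0.096 ]
key L [ 0.4065 -0.0405  0.096 ]
key R [ 0.411  -0.1015  0.096 ]
tin [ 0.4931 -0.0742  0.102 ]
umb hookstart [ 0.5814 -0.0565  0.098 ]
umb end [ 0.5976 -0.1496  0.098 ]
hook end [ 0.5406 -0.0629  0.098 ]
grip top [0.5347 0.022  0.115 ]
grip bot [0.4473 0.0236 0.115 ]
bar a [0.5405 0.4111 0.223 ]
bar b [0.4436 0.4051 0.223 ]
tubwall back a [0.5493 0.3686 0.22  ]
tubwall back b [0.437 0.363 0.22 ]
lip a [0.5656 0.1768 0.22  ]
lip b [0.4545 0.1754 0.22  ]
boxTL [0.6297 0.1846 0.08  ]
boxTR [ 0.6181 -0.1708  0.08  ]
boxBR [ 0.3498 -0.1601  0.08  ]
boxBL [0.363  0.1933 0.08  ]
t 2.3 p [0.2789 0.6692 0.4047] F [ 0.3 -0.3  0.2] gap 1.002 gf 0.0
```

Emit:
carry_out(
  commands=[
    [0,1.5,-3.85,2,-0.05],
    [0,1.5,-3.85,2,-0.05],
    [0,1.55,-3.85,1,-0.05],
    [0,1.55,-3.85,0,-0.05],
    [0,1.55,-3.85,0,-0.05],
    [0,1.55,-3.85,0,-0.05],
    [0.4,1.55,-3.85,0,-0.05],
    [0.4,1.55,-3.85,0,-0.05],
    [0.4,1.55,-3.85,0,-0.05],
    [0.4,1.55,-3.85,0,-0.05],
  ],
  force=40,
)

```text
clock: 3.55
eef_pos: [0.4333, 0.2829, 0.455]
orientation: [[-0.624, 0.781, 0.001], [0.781, 0.624, 0.001], [0.0, 0.001, -1.0]]
ft_force: [0.1, 0.6, -0.3]
finger_gap: 0.595
grasp_force: 0.0
```

Emit:
carry_out(
  commands=[
    [0.4,1.55,-3.85,0,-0.05],
    [0.4,1.55,-3.85,0,-0.05],
    [0.4,1.55,-3.85,0,-0.05],
    [0.4,1.55,-3.85,0,-0.05],
    [0.4,1.55,-3.85,0,-0.05],
    [0.4,1.55,-3.85,-1,-0.05],
    [0.4,1.55,-3.85,-2,-0.05],
    [0.4,1.55,-3.85,-2,-0.05],
    [0.4,1.55,-3.85,-2,-0.05],
    [0.4,1.6,-3.85,-2,-0.05],
  ],
)

```text
clock: 4.8
eef_pos: [0.589, -0.1018, 0.3642]
orientation: [[-0.174, 0.985, 0.001], [0.985, 0.174, 0.0], [0.0, 0.001, -1.0]]
ft_force: [-0.3, 0.4, -0.3]
finger_gap: 0.597
grasp_force: 0.0
```

```bash
python3 - <<'E'
from h import *
s=st(); print(np.round(s["orientation"],3),np.round(s["joint_positions"],2))
for n in("top","side"):
    snap(n); print(n,[(round(r["p"],2),np.round(r["centre"],1),atz(n,*r["centre"],.089).round(3)) for r in optics.tip_of("umbrella_mid",n)])
E
```

```text
t 4.8 p [ 0.589  -0.1018  0.3642] F [-0.3  0.4 -0.3] gap 0.597 gf 0.0
[[-0.174  0.985  0.001]
 [ 0.985  0.174  0.   ]
 [ 0.     0.001 -1.   ]] [-0.2   0.51  0.42  1.95 -0.3   0.74  0.57]
top []
side [(0.89, array([349.6, 285.2]), array([ 0.596, -0.108,  0.089]))]
```

Emit:
carry_out(
  commands=[
    [0.4,0.2,0,-4,0],
    [0.4,0,0,-3,0],
    [0.4,0,0,-2,0],
    [0.4,0,0,-1.2,0],
    [0.4,0,0,-0.6,0],
    [0.4,0,0,0,0],
    [1,0,0,0,0],
    [1,0,0,0,0],
    [1,0,0,0,0],
    [1,0,0,0,0],
  ],
  force=40,
)

```text
clock: 6.25
eef_pos: [0.5908, -0.1009, 0.2575]
orientation: [[-0.175, 0.985, 0.002], [0.985, 0.175, 0.0], [-0.0, 0.002, -1.0]]
ft_force: [-0.0, 1.2, 5.6]
finger_gap: 0.192
grasp_force: 39.3
```

Emit:
carry_out(
  commands=[
    [1,0,0,0,0],
    [1,0,0,2,0],
    [1,0,0,4,0],
    [1,0,0,3,0],
    [1,0,0,0,0],
    [1,0,0,0,0],
    [1,0,0,0,0],
    [1,0,0,0,0],
    [1,0,0,0,0],
    [1,0,0,0,0],
  ],
)

```text
clock: 7.5
eef_pos: [0.5903, -0.1008, 0.3464]
orientation: [[-0.175, 0.985, -0.0], [0.985, 0.175, -0.0], [-0.0, -0.0, -1.0]]
ft_force: [0.6, 0.1, -0.9]
finger_gap: 0.197
grasp_force: 39.3
```

Emit:
carry_out(
  commands=[
    [1,0,-4,0,0],
    [1,0,-5,0,0],
    [1,0,-5,0,0],
    [1,0,-5,-1,0],
    [1,0,-5,-3,0],
    [1,0,-2.6,-4,0],
    [1,0,0,-4,0],
    [1,0,0,-2.5,0],
    [1,0,0,-1.2,0],
    [1,0,0,0,0],
  ],
)

```text
clock: 8.75
eef_pos: [0.5903, -0.3666, 0.1892]
orientation: [[-0.175, 0.985, -0.001], [0.985, 0.175, 0.001], [0.001, -0.001, -1.0]]
ft_force: [-0.0, -1.0, -0.9]
finger_gap: 0.186
grasp_force: 39.2
```

Emit:
carry_out(
  commands=[
    [1,0,0,0,0],
    [0.6,0,0,0,0],
    [0.6,0,0,0,0],
    [0.6,0,0,0,0],
    [0.6,0,0,3,0],
    [0.6,0,0,5,0],
    [0.2,0,4,5,0],
    [0.2,-1.5,5,3,0],
    [0.2,-3,5,0,0],
    [0.2,-3,5,0,0],
  ],
)

```text
clock: 10.0
eef_pos: [0.5147, -0.1761, 0.3493]
orientation: [[-0.175, 0.984, 0.002], [0.984, 0.175, 0.0], [-0.0, 0.002, -1.0]]
ft_force: [0.7, 0.6, -0.2]
finger_gap: 0.804
grasp_force: 0.0
```

```bash
cat >> h.py <<'E'
def T(p,c=(0.5105,-0.3635),a=11.7):
    a=np.radians(a); d=np.array(p[:2])-c; return np.round([np.cos(a)*d[0]+np.sin(a)*d[1],-np.sin(a)*d[0]+np.cos(a)*d[1]],3)
def find(t,n,z):
    for r in optics.tip_of(t,n):
        p=atz(n,*r["centre"],z); print(t,n,round(r["p"],2),np.round(r["centre"]),p.round(3),"tray",T(p))
E
python3 - <<'E'
from h import *
st()
for n in("side","top"):
    snap(n,n+"1.png"); find("umbrella_mid",n,.016); find("tin_mid",n,.091); find("keycover_mid",n,.088)
E
```

```text
t 10.0 p [ 0.5147 -0.1761  0.3493] F [ 0.7  0.6 -0.2] gap 0.804 gf 0.0
umbrella_mid side 0.94 [367. 415.] [ 0.594 -0.373  0.016] tray [ 0.08  -0.026]
tin_mid side 0.81 [396. 328.] [ 0.67  -0.238  0.091] tray [0.182 0.091]
tin_mid side 0.74 [303. 278.] [ 0.496 -0.078  0.091] tray [0.043 0.283]
keycover_mid side 0.9 [263. 282.] [ 0.406 -0.085  0.088] tray [-0.046  0.294]
umbrella_mid top 0.58 [477. 220.] [ 0.597 -0.375  0.016] tray [ 0.082 -0.029]
umbrella_mid top 0.19 [174. 241.] [0.531 0.393 0.016] tray [0.173 0.736]
tin_mid top 0.74 [360. 254.] [ 0.5   -0.075  0.091] tray [0.049 0.284]
keycover_mid top 0.96 [360. 296.] [ 0.401 -0.077  0.088] tray [-0.049  0.303]
keycover_mid top 0.69 [470. 254.] [ 0.506 -0.336  0.088] tray [0.002 0.028]
```

View pics/side1.png

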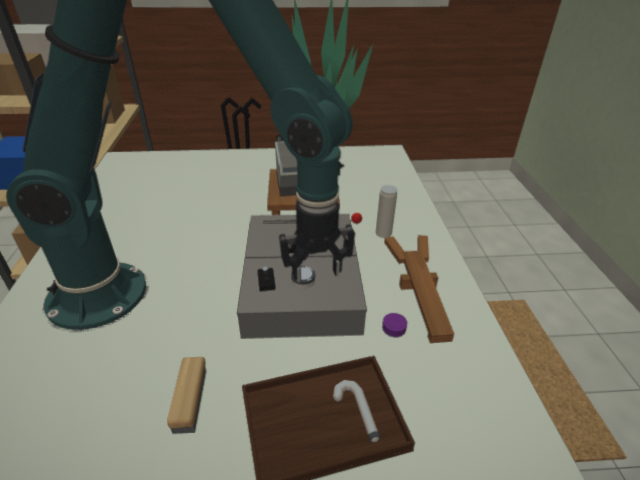

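Emit:
carry_out(
  commands=[
    [0,-1.1,5,0,0],
    [0,-1.1,5.1,0,0],
    [0,0,0,-2,0],
    [0,0,0,-3,0],
    [0,0,0,-2.5,0],
    [0,0,0,-1.5,0],
    [0,0,0,-0.6,0],
    [0,0,0,0,0],
    [1,0,0,0,0],
    [1,0,0,0,0],
  ],
)

```text
clock: 11.65
eef_pos: [0.4936, -0.0768, 0.2534]
orientation: [[-0.175, 0.985, 0.001], [0.985, 0.175, 0.0], [-0.0, 0.001, -1.0]]
ft_force: [-4.6, 0.6, 16.0]
finger_gap: 0.621
grasp_force: 39.9
```

Emit:
carry_out(
  commands=[
    [1,0,0,0,0],
    [1,0,0,0,0],
    [1,0,0,2,0],
    [1,0,0,4,0],
    [1,0,0,3,0],
    [1,0,-2,0,0],
    [1,0,-3,0,0],
    [1,0,-3,0,0],
    [1,0,0,0,0],
    [1,0,0,0,0],
  ],
)

```text
clock: 12.9
eef_pos: [0.4931, -0.1561, 0.3425]
orientation: [[-0.175, 0.984, -0.0], [0.984, 0.175, 0.001], [0.001, -0.0, -1.0]]
ft_force: [-0.5, 0.2, -0.1]
finger_gap: 0.617
grasp_force: 42.3
```

Emit:
carry_out(
  commands=[
    [1,0,-4,0,0],
    [1,0,-5,0,0],
    [1,0,-5,0,0],
    [1,0.3,-5,-1,0],
    [1,0.2,-4.5,-3,0],
    [1,0,-2,-4,0],
    [1,0,0,-4,0],
    [1,0,0,-2.5,0],
    [1,0,0,-1.3,0],
    [1,0,0,0,0],
  ],
)

```text
clock: 14.15
eef_pos: [0.4987, -0.4106, 0.1838]
orientation: [[-0.176, 0.984, -0.001], [0.984, 0.176, 0.001], [0.002, -0.001, -1.0]]
ft_force: [0.1, 0.4, -0.8]
finger_gap: 0.613
grasp_force: 42.3
```

Emit:
carry_out(
  commands=[
    [1,0,0,0,0],
    [0.2,0,0,0,0],
    [0.2,0,0,0,0],
    [0.2,0,0,0,0],
    [0.2,0,0,3,0],
    [0.2,0,0,5,0],
    [0.2,0,4,5,0],
    [0.2,0,5,3,0],
    [0.2,0,5,0,0],
    [0.2,0,5,0,0],
  ],
)

```text
clock: 15.4
eef_pos: [0.4983, -0.2212, 0.3442]
orientation: [[-0.175, 0.985, 0.002], [0.985, 0.175, -0.0], [-0.0, 0.002, -1.0]]
ft_force: [0.7, 0.7, 0.3]
finger_gap: 0.798
grasp_force: 0.0
```

```bash
python3 - <<'E'
from h import *
st()
for n in("side","top"):
    snap(n); find("umbrella_mid",n,.016); find("tin_mid",n,.018); find("keycover_mid",n,.088); mask_rect("keycover_mid",n,.095 if n=="top" else .09)
E
```

```text
t 15.4 p [ 0.4983 -0.2212  0.3442] F [0.7 0.7 0.3] gap 0.798 gf 0.0
umbrella_mid side 0.68 [367. 414.] [ 0.595 -0.371  0.016] tray [ 0.081 -0.024]
tin_mid side 0.97 [316. 437.] [ 0.499 -0.41   0.018] tray [-0.02  -0.043]
tin_mid side 0.97 [397. 326.] [ 0.697 -0.168  0.018] tray [0.222 0.154]
keycover_mid side 0.79 [265. 279.] [ 0.41  -0.075  0.088] tray [-0.04   0.303]
keycover_mid side p 0.79 c [412.1 -78. ] wh [33. 75.] ang 4.0 mean [411.2 -81. ]
umbrella_mid top 0.54 [478. 222.] [ 0.593 -0.377  0.016] tray [ 0.078 -0.03 ]
tin_mid top 0.57 [391. 184.] [ 0.686 -0.156  0.018] tray [0.214 0.168]
tin_mid top 0.48 [492. 259.] [ 0.5   -0.41   0.018] tray [-0.02  -0.044]
keycover_mid top 0.58 [360. 294.] [ 0.407 -0.075  0.088] tray [-0.043  0.303]
keycover_mid top p 0.9 c [407.4 -70.9] wh [35. 61.] ang 1.1 mean [407.5 -70.8]
```

Emit:
carry_out(
  commands=[
    [0.3,-2,4,0,-0.05],
    [0.3,-2.6,4,0,-0.05],
    [0.3,-2.5,4,0,0],
    [0.3,-1.5,1.6,0,0],
    [0.3,0,0,-2,0],
    [0.3,0,0,-2.5,0],
    [0.3,0,0,-2,0],
    [0.3,0,0,-1.3,0],
    [0.3,0,0,-0.8,0],
    [0.3,0,0,0,0],
  ],
)

```text
clock: 17.15
eef_pos: [0.4124, -0.087, 0.2571]
orientation: [[-0.075, 0.997, -0.001], [0.997, 0.075, 0.0], [0.0, -0.001, -1.0]]
ft_force: [0.2, 0.6, 1.1]
finger_gap: 0.7
grasp_force: 0.0
```

```bash
python3 - <<'E'
from h import *
st()
snap("side","s2.png"); find("keycover_mid","side",.088)
im=cv2.imread("pics/s2.png")[190:340,190:390]; cv2.imwrite("pics/c2.png",cv2.resize(im,None,fx=4,fy=4))
E
```

```text
t 17.15 p [ 0.4124 -0.087   0.2571] F [0.2 0.6 1.1] gap 0.7 gf 0.0
keycover_mid side 0.65 [265. 279.] [ 0.41  -0.072  0.088] tray [-0.039  0.305]
```

View pics/c2.png

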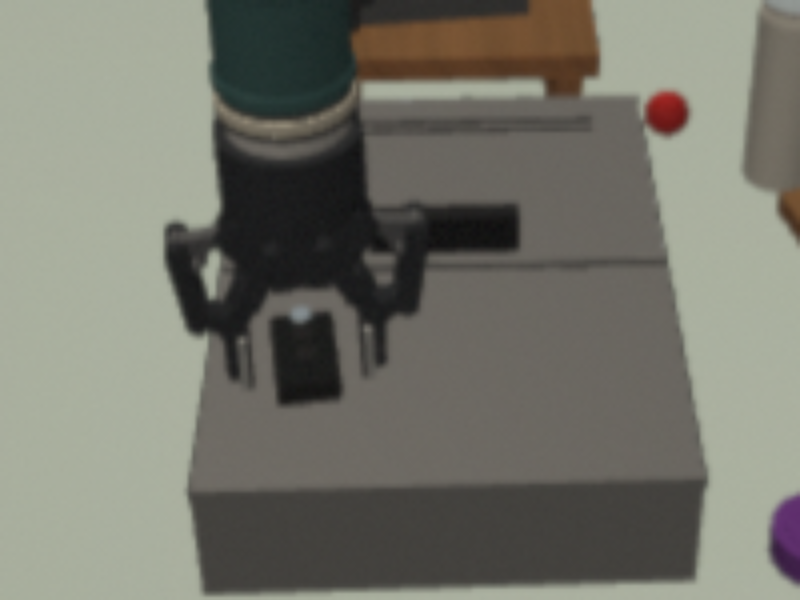

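The key cover at crop (307,360) sits between the open pads. I close and carry it.

Emit:
carry_out(
  commands=[
    [1,0,0,0,0],
    [1,0,0,0,0],
    [1,0,0,0,0],
    [1,0,0,0,0],
    [1,0,0,0,0],
    [1,0,0,2,0],
    [1,0,0,4,0],
    [1,0,-2,3,0],
    [1,0,-4,0,0.02],
    [1,0.5,-4,0,0.02],
  ],
)

```text
clock: 18.5
eef_pos: [0.4172, -0.187, 0.3481]
orientation: [[-0.118, 0.993, 0.001], [0.993, 0.118, 0.0], [0.0, 0.001, -1.0]]
ft_force: [0.4, 0.1, -0.9]
finger_gap: 0.411
grasp_force: 40.5
```

Emit:
carry_out(
  commands=[
    [1,0.5,-5,0,0.05],
    [1,0.5,-5,0,0.05],
    [1,0,-5,0,0.05],
    [1,0,-4,-2,0],
    [1,0,-1.5,-4,0],
    [1,0,0,-4,0],
    [1,0,0,-3,0],
    [1,0,0,-2,0],
    [1,0,0,-1,0],
    [1,0,0,0,0],
  ],
)

```text
clock: 19.75
eef_pos: [0.4274, -0.3917, 0.1873]
orientation: [[-0.263, 0.965, -0.0], [0.965, 0.263, 0.0], [0.0, -0.0, -1.0]]
ft_force: [0.3, -0.1, 0.4]
finger_gap: 0.412
grasp_force: 40.5
```

Emit:
carry_out(
  commands=[
    [1,0,0,0,0],
    [0.4,0,0,0,0],
    [0.4,0,0,0,0],
    [0.4,0,0,0,0],
    [0.4,0,0,3,0],
    [0.4,0,0,5,0],
    [0.4,0,4,5,0.15],
    [0.4,0.5,5,3,0.15],
    [0.4,1,5,0,0.15],
    [0.4,1,5,0,0.15],
  ],
)

```text
clock: 21.0
eef_pos: [0.4523, -0.2011, 0.3469]
orientation: [[-0.765, 0.644, 0.002], [0.644, 0.765, -0.0], [-0.001, 0.001, -1.0]]
ft_force: [1.2, 1.5, -0.0]
finger_gap: 0.6
grasp_force: 0.0
```

```bash
python3 - <<'E'
from h import *
st()
for n in("side","top"):
    snap(n,n+"3.png"); find("umbrella_mid",n,.016); find("tin_mid",n,.018); find("keycover_mid",n,.015); find("door_grip",n,.101)
E
```

```text
t 21.0 p [ 0.4523 -0.2011  0.3469] F [ 1.2  1.5 -0. ] gap 0.6 gf 0.0
umbrella_mid side 0.89 [364. 414.] [ 0.589 -0.372  0.016] tray [ 0.075 -0.024]
umbrella_mid side 0.52 [306. 167.] [0.54  0.596 0.016] tray [0.223 0.933]
tin_mid side 0.92 [334. 445.] [ 0.529 -0.426  0.018] tray [ 0.006 -0.065]
tin_mid side 0.56 [395. 326.] [ 0.692 -0.168  0.018] tray [0.217 0.155]
tin_mid side 0.5 [306. 169.] [0.54  0.576 0.018] tray [0.22  0.914]
keycover_mid side 0.6 [273. 426.] [ 0.425 -0.381  0.015] tray [-0.087 -0.   ]
door_grip side 0.94 [298. 247.] [0.488 0.023 0.101] tray [0.056 0.383]
umbrella_mid top 0.96 [476. 225.] [ 0.586 -0.371  0.016] tray [ 0.072 -0.023]
tin_mid top 0.65 [392. 182.] [ 0.691 -0.158  0.018] tray [0.219 0.165]
tin_mid top 0.63 [191. 240.] [0.535 0.35  0.018] tray [0.169 0.694]
tin_mid top 0.55 [499. 251.] [ 0.519 -0.429  0.018] tray [-0.005 -0.066]
keycover_mid top 0.59 [482. 291.] [ 0.419 -0.387  0.015] tray [-0.094 -0.004]
door_grip top 0.87 [316. 258.] [0.49  0.029 0.101] tray [0.059 0.389]
```

View pics/side3.png

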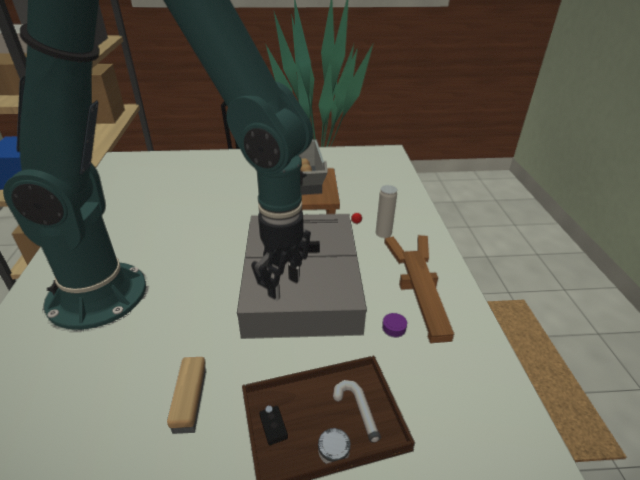

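Emit:
carry_out(
  commands=[
    [0.4,0.5,3,0,0.1],
    [0.4,0.5,4,0,0.12],
    [0.4,0.5,4,0,0.12],
    [0.4,0.5,4,0,0.12],
    [0.4,0.5,4,0,0.12],
    [0.4,0.8,2.5,-1,0.085],
    [0.4,0.5,1.1,-2.5,0],
    [0.4,0,0,-2,0],
    [0.4,0,0,-1.5,0],
    [0.4,0,0,-0.8,0],
  ],
)

```text
clock: 22.75
eef_pos: [0.4903, 0.0226, 0.267]
orientation: [[-0.999, 0.041, -0.001], [0.041, 0.999, -0.001], [0.001, -0.001, -1.0]]
ft_force: [-0.8, -0.7, 0.9]
finger_gap: 0.6
grasp_force: 0.0
```

Emit:
carry_out(
  commands=[
    [0.4,0,0,0,0],
    [1,0,0,0,0],
    [1,0,0,0,0],
    [1,0,0,0,0],
    [1,0,0,0,0],
    [1,0,0,0,0],
    [1,0,0,0,0],
    [1,0,0,0,0],
    [1,0,0,0,0],
    [1,0,0,0,0],
  ],
)

```text
clock: 24.0
eef_pos: [0.4906, 0.0233, 0.2688]
orientation: [[-0.999, 0.039, 0.001], [0.039, 0.999, 0.0], [-0.001, 0.0, -1.0]]
ft_force: [-0.2, -0.1, 7.3]
finger_gap: 0.152
grasp_force: 40.5
```

Emit:
carry_out(
  commands=[
    [1,0,-1,0.1,0],
    [1,-0.1,-2,0,0],
    [1,-0.1,-2,0,0],
    [1,-0.1,-2,0,0],
    [1,-0.1,-2,0,0],
    [1,-0.1,-2,0,0],
    [1,0,-2,0,0],
    [1,-0.1,-2,0,0],
    [1,0,-1.6,0,0],
    [1,0,-0.6,0,0],
  ],
)

```text
clock: 25.25
eef_pos: [0.4846, -0.1486, 0.2689]
orientation: [[-0.999, 0.04, 0.0], [0.04, 0.999, 0.001], [-0.0, 0.001, -1.0]]
ft_force: [1.6, 9.6, -2.4]
finger_gap: 0.15
grasp_force: 40.2
```

Emit:
carry_out(
  commands=[
    [1,0,0,0,0],
    [1,0,0,0,0],
    [0.4,0,0,0,0],
    [0.4,0,0,0,0],
    [0.4,0,0,0,0],
    [0.4,0,0,0,0],
    [0.4,0,0,4,0],
    [0.4,0,0,5,0],
    [0.4,0,0,6,0],
    [0.4,0,0,0,0],
  ],
)

```text
clock: 26.5
eef_pos: [0.4858, -0.1492, 0.4238]
orientation: [[-0.999, 0.04, 0.011], [0.04, 0.999, -0.002], [-0.011, -0.002, -1.0]]
ft_force: [0.1, 0.2, -0.7]
finger_gap: 0.597
grasp_force: 0.0
```

```bash
python3 - <<'E'
from h import *
st()
for n in("side","top"):
    snap(n,n+"4.png"); find("door_grip",n,.101)
    for t,z in [("tub_edge",.11),("tub_lip",.22),("tub_handle",.215),("ball0",.157),("tin_mid",.018)]: find(t,n,z)
E
```

```text
t 26.5 p [ 0.4858 -0.1492  0.4238] F [ 0.1  0.2 -0.7] gap 0.597 gf 0.0
door_grip side 0.83 [302. 296.] [ 0.49  -0.146  0.101] tray [0.024 0.217]
tub_edge side 0.82 [303. 195.] [0.512 0.247 0.11 ] tray [0.125 0.598]
tub_edge side 0.75 [336. 445.] [ 0.523 -0.475  0.11 ] tray [-0.01  -0.112]
ball0 side 0.53 [355. 220.] [0.626 0.046 0.157] tray [0.196 0.377]
tin_mid side 0.76 [335. 446.] [ 0.531 -0.427  0.018] tray [ 0.007 -0.067]
door_grip top 0.94 [390. 260.] [ 0.486 -0.146  0.101] tray [0.02  0.218]
tub_edge top 0.71 [220. 253.] [0.496 0.255 0.11 ] tray [0.111 0.609]
tub_lip top 0.76 [250. 244.] [0.507 0.169 0.22 ] tray [0.105 0.522]
tub_handle top 0.88 [140. 254.] [0.483 0.407 0.215] tray [0.129 0.76 ]
ball0 top 0.67 [176. 240.] [0.519 0.347 0.157] tray [0.153 0.694]
ball0 top 0.51 [227. 192.] [0.632 0.234 0.157] tray [0.24 0.56]
ball0 top 0.46 [207. 237.] [0.527 0.277 0.157] tray [0.146 0.624]
ball0 top 0.45 [192. 240.] [0.521 0.31  0.157] tray [0.147 0.658]
tin_mid top 0.8 [500. 247.] [ 0.531 -0.433  0.018] tray [ 0.005 -0.073]
tin_mid top 0.62 [391. 184.] [ 0.686 -0.156  0.018] tray [0.214 0.168]
tin_mid top 0.39 [326. 260.] [0.489 0.006 0.018] tray [0.054 0.366]
```

View pics/top4.png

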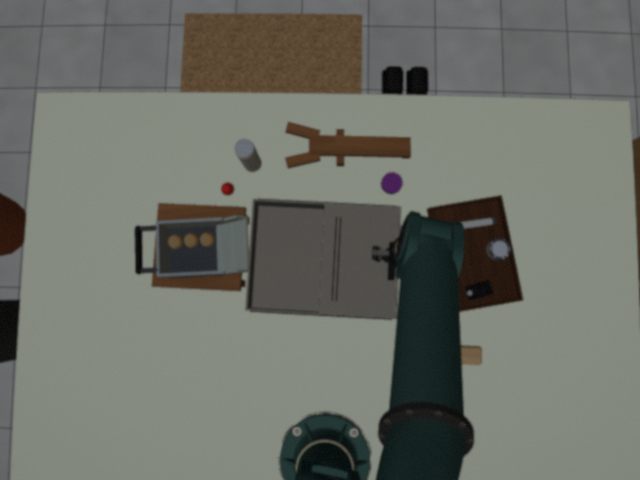

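The door is open: the deck is covered and the rib is at (390,260). The tub holds three balls at (176–207,240). Next I go over the handle.

Emit:
carry_out(
  commands=[
    [0.58,0,4,1,0.02],
    [0.58,0,5,1,0.02],
    [0.58,0,5,0.5,0.02],
    [0.58,0,5,0,0.02],
    [0.58,0,5,0,0.03],
    [0.58,0,5,0,0],
    [0.58,0,5,0,0],
    [0.58,0,5,0,0],
    [0.58,0,5,0,0],
    [0.58,0,5,0,0],
  ],
)

```text
clock: 28.45
eef_pos: [0.4843, 0.3429, 0.4442]
orientation: [[-0.998, -0.07, 0.0], [-0.07, 0.998, -0.0], [-0.0, -0.0, -1.0]]
ft_force: [0.8, 0.4, 0.4]
finger_gap: 0.42
grasp_force: 0.0
```

Emit:
carry_out(
  commands=[
    [0.58,0.3,4,0,0],
    [0.58,0.2,2,0,0],
    [0.58,0.1,1,0,0],
    [0.58,0,0,0,0],
    [0.58,0,0,0,0],
    [0.58,0,0,0,0],
    [0.58,0,0,0,0],
    [0.58,0,0,0,0],
    [0.58,0,0,0,0],
    [0.58,0,0,0,0],
  ],
)

```text
clock: 29.7
eef_pos: [0.4903, 0.4114, 0.4441]
orientation: [[-0.998, -0.07, -0.0], [-0.07, 0.998, -0.0], [0.0, -0.0, -1.0]]
ft_force: [0.1, -0.3, 0.2]
finger_gap: 0.417
grasp_force: 0.0
```

```bash
python3 - <<'E'
from h import *
s=st(); print(np.round(s["orientation"],3))
a=snap("side")[80:230,220:400]; b=snap("top")
for n in("side","top"):
    find("tub_handle",n,.215);find("tub_edge",n,.11)
c=np.hstack([cv2.resize(a,(400,333)),cv2.resize(b[180:330,100:280],(400,333))]); cv2.imwrite("pics/c5.png",c)
E
```

```text
t 29.7 p [0.4903 0.4114 0.4441] F [ 0.1 -0.3  0.2] gap 0.417 gf 0.0
[[-0.998 -0.07  -0.   ]
 [-0.07   0.998 -0.   ]
 [ 0.    -0.    -1.   ]]
tub_handle side 0.68 [292. 131.] [0.492 0.45  0.215] tray [0.147 0.801]
tub_edge side 0.69 [297. 195.] [0.495 0.247 0.11 ] tray [0.109 0.601]
tub_handle top 0.79 [137. 250.] [0.491 0.414 0.215] tray [0.138 0.765]
tub_edge top 0.75 [222. 253.] [0.496 0.251 0.11 ] tray [0.111 0.605]
tub_edge top 0.19 [498. 246.] [ 0.524 -0.397  0.11 ] tray [ 0.007 -0.036]
```

View pics/c5.png

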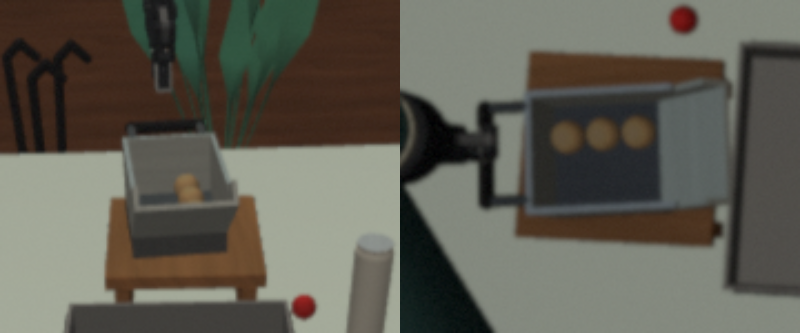

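Emit:
carry_out(
  commands=[
    [0.58,0.1,0.1,-2,0],
    [0.58,0,0,-1.5,0],
    [0.58,0,0,-1,0],
    [0.58,0,0,-0.6,0],
    [0.58,0,0,-0.5,0],
    [0.58,0,0,0,0],
    [0.58,0,0,0,0],
    [0.58,0,0,0,0],
    [0.58,0,0,0,0],
    [0.58,0,0,0,0],
  ],
)

```text
clock: 31.25
eef_pos: [0.4913, 0.4124, 0.3883]
orientation: [[-0.998, -0.07, 0.0], [-0.07, 0.998, 0.0], [-0.0, 0.0, -1.0]]
ft_force: [-0.3, 0.4, -0.8]
finger_gap: 0.419
grasp_force: 0.0
```

Emit:
carry_out(
  commands=[
    [0.58,0,0,-0.8,0],
    [0.58,0,0,-0.8,0],
    [0.58,0,0,0,0],
    [1,0,0,0,0],
    [1,0,0,0,0],
    [1,0,0,0,0],
    [1,0,0,0,0],
    [1,0,0,0,0],
    [1,0,0,0,0],
    [1,0,0,0,0],
  ],
  force=35,
)

```text
clock: 32.5
eef_pos: [0.4915, 0.4112, 0.3721]
orientation: [[-0.998, -0.069, -0.0], [-0.069, 0.998, -0.002], [0.001, -0.002, -1.0]]
ft_force: [-0.7, -4.3, 2.8]
finger_gap: 0.17
grasp_force: 34.4
```

```bash
python3 - <<'E'
from h import *
st()
a=np.radians(180-np.degrees(np.arctan2(105,160))); r=np.hypot(.16,.105)
f=np.array([.07,-.998]); p0=None
for th in range(0,66,5):
    b=a-np.radians(th); p=np.array([*(f*r*np.cos(b)),r*np.sin(b)])*100
    if p0 is None: p0=p
    print(th,np.round(p-p0,2))
E
```

```text
t 32.5 p [0.4915 0.4112 0.3721] F [-0.7 -4.3  2.8] gap 0.17 gf 34.4
0 [0. 0. 0.]
5 [ 0.07 -0.97  1.35]
10 [ 0.14 -2.06  2.62]
15 [ 0.23 -3.26  3.78]
20 [ 0.32 -4.55  4.84]
25 [ 0.42 -5.92  5.78]
30 [ 0.52 -7.38  6.59]
35 [ 0.62 -8.9   7.28]
40 [  0.73 -10.47   7.83]
45 [  0.85 -12.09   8.24]
50 [  0.96 -13.73   8.51]
55 [  1.08 -15.39   8.63]
60 [  1.2  -17.06   8.61]
65 [  1.31 -18.72   8.44]
```

Emit:
carry_out(
  commands=[
    [1,0.03,-0.45,0.65,0],
    [1,0.04,-0.5,0.7,0],
    [1,0.03,-0.53,0.65,0],
    [1,0.04,-0.56,0.6,0],
    [1,0.05,-0.6,0.6,0],
    [1,0.05,-0.6,0.55,0],
    [1,0.04,-0.65,0.55,0],
    [1,0.04,-0.65,0.5,0],
    [1,0.05,-0.7,0.5,0],
    [1,0.05,-0.7,0.45,0],
  ],
)

```text
clock: 33.75
eef_pos: [0.4953, 0.3539, 0.4309]
orientation: [[-0.997, -0.071, 0.001], [-0.071, 0.997, 0.003], [-0.001, 0.003, -1.0]]
ft_force: [-1.6, 4.4, -6.6]
finger_gap: 0.171
grasp_force: 34.2
```

```bash
python3 - <<'E'
from h import *
st(); a=snap("side")
for t,z in [("tub_edge",.11),("tub_handle",.27),("tub_lip",.18)]: find(t,"side",z)
cv2.imwrite("pics/c6.png",cv2.resize(a[80:260,200:400],(800,720))[:600])
E
```

```text
t 33.75 p [0.4953 0.3539 0.4309] F [-1.6  4.4 -6.6] gap 0.171 gf 34.2
tub_edge side 0.6 [301. 195.] [0.505 0.246 0.11 ] tray [0.118 0.597]
tub_edge side 0.49 [301. 216.] [0.502 0.144 0.11 ] tray [0.094 0.498]
tub_edge side 0.25 [304. 298.] [ 0.492 -0.162  0.11 ] tray [0.023 0.201]
tub_handle side 0.81 [292. 121.] [0.49  0.391 0.27 ] tray [0.133 0.743]
tub_lip side 0.71 [306. 192.] [0.515 0.148 0.18 ] tray [0.108 0.5  ]
tub_lip side 0.45 [303. 162.] [0.515 0.309 0.18 ] tray [0.141 0.658]
```

View pics/c6.png

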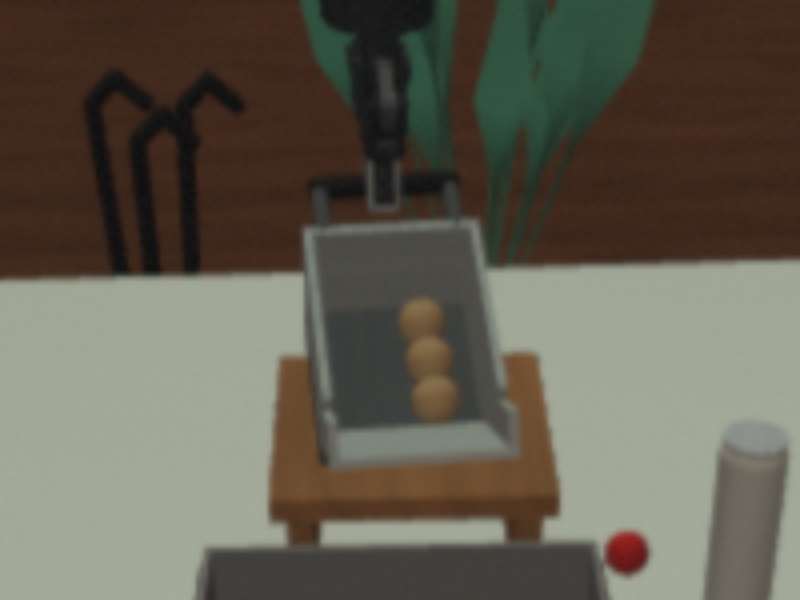

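The tub is rocked about 25°, with three balls in it and the edge still on the step. I continue.

Emit:
carry_out(
  commands=[
    [1,0.05,-0.72,0.4,0],
    [1,0.05,-0.74,0.4,0],
    [1,0.05,-0.76,0.36,0],
    [1,0.05,-0.76,0.33,0],
    [1,0.05,-0.78,0.3,0],
    [1,0.06,-0.79,0.25,0],
    [1,0.06,-0.81,0.22,0],
    [1,0.06,-0.81,0.19,0],
    [1,0.06,-0.82,0.15,0],
    [1,0.05,-0.82,0.12,0],
  ],
)

```text
clock: 35.2
eef_pos: [0.5011, 0.278, 0.461]
orientation: [[-0.997, -0.072, 0.005], [-0.072, 0.997, 0.007], [-0.005, 0.007, -1.0]]
ft_force: [-5.3, 4.7, 9.0]
finger_gap: 0.172
grasp_force: 37.0
```

```bash
python3 - <<'E'
from h import *
st(); a=snap("side"); 
for t,z in [("tub_edge",.11),("tub_handle",.3),("tub_lip",.12),("ball0",.022)]: find(t,"side",z)
cv2.imwrite("pics/c7.png",cv2.resize(a[100:300,200:400],(600,600)))
E
```

```text
t 35.2 p [0.5011 0.278  0.461 ] F [-5.3  4.7  9. ] gap 0.172 gf 37.0
tub_edge side 0.83 [302. 195.] [0.51  0.247 0.11 ] tray [0.123 0.598]
tub_edge side 0.51 [322. 419.] [ 0.507 -0.432  0.11 ] tray [-0.018 -0.066]
tub_handle side 0.91 [298. 125.] [0.503 0.285 0.3  ] tray [0.124 0.636]
tub_lip side 0.57 [305. 212.] [0.511 0.144 0.12 ] tray [0.103 0.497]
tub_lip side 0.27 [333. 449.] [ 0.517 -0.486  0.12 ] tray [-0.018 -0.121]
ball0 side 0.65 [316. 191.] [0.562 0.416 0.022] tray [0.209 0.752]
ball0 side 0.59 [310. 187.] [0.546 0.443 0.022] tray [0.198 0.783]
ball0 side 0.58 [314. 198.] [0.553 0.371 0.022] tray [0.191 0.71 ]
ball0 side 0.57 [359. 219.] [0.677 0.247 0.022] tray [0.287 0.564]
```

View pics/c7.png

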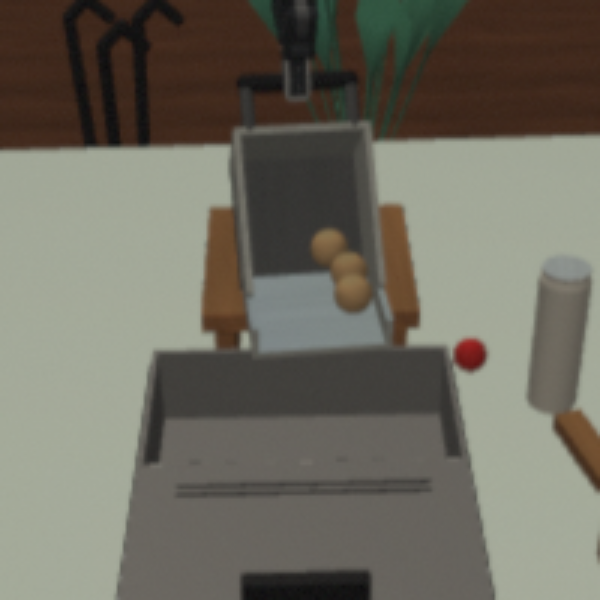

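Tub at about 50° with the balls starting onto the lip ramp; I go on to about 60°.

Emit:
carry_out(
  commands=[
    [1,0.06,-0.6,0.15,0],
    [1,0.06,-0.6,0.1,0],
    [1,0.06,-0.6,0.1,0],
    [1,0.06,-0.6,0.05,0],
    [1,0.03,-0.5,0,0],
    [1,0,0,0,0],
    [1,0,0,0,0],
    [1,0,0,0,0],
    [1,0,0,0,0],
    [1,0,0,0,0],
  ],
)

```text
clock: 36.7
eef_pos: [0.504, 0.2468, 0.4635]
orientation: [[-0.998, -0.07, 0.003], [-0.07, 0.998, 0.002], [-0.003, 0.002, -1.0]]
ft_force: [-3.4, 1.9, 6.6]
finger_gap: 0.173
grasp_force: 36.8
```

```bash
python3 - <<'E'
from h import *
st(); a=snap("side","s8.png"); 
for t,z in [("tub_edge",.11),("tub_handle",.3),("tub_lip",.12),("ball0",.022)]: find(t,"side",z)
E
```

```text
t 36.7 p [0.504  0.2468 0.4635] F [-3.4  1.9  6.6] gap 0.173 gf 36.8
tub_edge side 0.81 [300. 195.] [0.504 0.25  0.11 ] tray [0.118 0.602]
tub_handle side 0.59 [299. 128.] [0.504 0.267 0.3  ] tray [0.121 0.618]
tub_lip side 0.89 [308. 224.] [0.517 0.088 0.12 ] tray [0.098 0.441]
tub_lip side 0.59 [272. 424.] [ 0.429 -0.44   0.12 ] tray [-0.095 -0.058]
ball0 side 0.67 [321. 421.] [ 0.51  -0.382  0.022] tray [-0.004 -0.018]
ball0 side 0.58 [359. 220.] [0.675 0.241 0.022] tray [0.283 0.558]
```

```bash
python3 - <<'E'
from h import *
snap("top","t8.png"); find("ball0","top",.022)
a=cv2.imread("pics/s8.png")[100:300,200:400]; b=cv2.imread("pics/t8.png")[160:340,130:410]
cv2.imwrite("pics/c8.png",np.hstack([cv2.resize(a,(360,360)),cv2.resize(b,(440,360))]))
E
```

```text
ball0 top 0.66 [230. 190.] [0.662 0.254 0.022] tray [0.274 0.574]
ball0 top 0.63 [316. 232.] [0.559 0.032 0.022] tray [0.127 0.377]
ball0 top 0.63 [304. 232.] [0.56  0.062 0.022] tray [0.135 0.407]
ball0 top 0.33 [277. 250.] [0.513 0.129 0.022] tray [0.103 0.482]
```

View pics/c8.png

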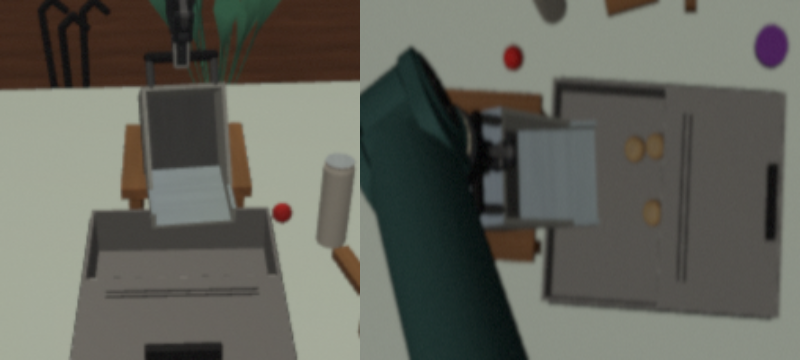

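All three balls are in the compartment, at crop (635,148), (655,146) and (653,212), and the tub is empty. I retrace the path.

Emit:
carry_out(
  commands=[
    [1,-0.03,0.5,0,0],
    [1,-0.06,0.6,-0.05,0],
    [1,-0.06,0.6,-0.1,0],
    [1,-0.06,0.6,-0.1,0],
    [1,-0.06,0.6,-0.15,0],
    [1,-0.05,0.82,-0.12,0],
    [1,-0.06,0.82,-0.15,0],
    [1,-0.06,0.81,-0.19,0],
    [1,-0.06,0.81,-0.22,0],
    [1,-0.06,0.79,-0.25,0],
  ],
)

```text
clock: 38.3
eef_pos: [0.4985, 0.3165, 0.4495]
orientation: [[-0.997, -0.071, 0.003], [-0.071, 0.997, 0.002], [-0.003, 0.002, -1.0]]
ft_force: [-3.4, 2.8, 4.2]
finger_gap: 0.172
grasp_force: 38.6
```

Emit:
carry_out(
  commands=[
    [1,-0.05,0.78,-0.3,0],
    [1,-0.05,0.76,-0.33,0],
    [1,-0.05,0.76,-0.36,0],
    [1,-0.05,0.74,-0.4,0],
    [1,-0.05,0.72,-0.4,0],
    [1,-0.05,0.7,-0.45,0],
    [1,-0.05,0.7,-0.5,0],
    [1,-0.04,0.65,-0.5,0],
    [1,-0.04,0.65,-0.55,0],
    [1,-0.05,0.6,-0.55,0],
  ],
)

```text
clock: 39.55
eef_pos: [0.4934, 0.3859, 0.4033]
orientation: [[-0.998, -0.07, -0.0], [-0.07, 0.998, -0.001], [0.0, -0.001, -1.0]]
ft_force: [0.3, 2.8, -4.7]
finger_gap: 0.169
grasp_force: 40.0
```

Emit:
carry_out(
  commands=[
    [1,-0.05,0.6,-0.6,0],
    [1,-0.04,0.56,-0.6,0],
    [1,-0.03,0.53,-0.65,0],
    [1,-0.04,0.5,-0.7,0],
    [1,-0.03,0.45,-0.55,0],
    [1,0,0,0,0],
    [1,0,0,0,0],
    [1,0,0,0,0],
    [1,0,0,0,0],
    [1,0,0,0,0],
  ],
)

```text
clock: 40.8
eef_pos: [0.4916, 0.4112, 0.3744]
orientation: [[-0.998, -0.069, -0.0], [-0.069, 0.998, -0.003], [0.0, -0.003, -1.0]]
ft_force: [-1.3, -1.4, 4.8]
finger_gap: 0.174
grasp_force: 39.4
```

Emit:
carry_out(
  commands=[
    [0.58,0,0,0,0],
    [0.58,0,0,0,0],
    [0.58,0,0,0,0],
    [0.58,0,0,0,0],
    [0.58,0,0,1,0],
    [0.58,0,0,2,0],
    [0.58,0,0,3,0],
    [0.58,0,0,2,0],
    [0.58,0,-3,0,0],
    [0.58,0,-5,0,0],
  ],
)

```text
clock: 42.05
eef_pos: [0.491, 0.3336, 0.4544]
orientation: [[-0.997, -0.074, 0.002], [-0.074, 0.997, 0.003], [-0.002, 0.003, -1.0]]
ft_force: [1.4, -0.3, 0.2]
finger_gap: 0.416
grasp_force: 0.0
```

Emit:
carry_out(
  commands=[
    [0.4,0,-5,0,-0.02],
    [0.4,0,-5,0,-0.02],
    [0.4,0,-5,0,-0.02],
    [0.4,0,-5,0,-0.02],
    [0.4,0,-5,0,-0.03],
    [0.4,0,-5,0,0],
    [0.4,0,-5,0,0],
    [0.4,0,-5,0,0],
    [0.4,-0.3,-5,0,0],
    [0.4,-0.3,-3,0,0],
  ],
)

```text
clock: 43.3
eef_pos: [0.4849, -0.1505, 0.454]
orientation: [[-0.999, 0.043, 0.001], [0.043, 0.999, -0.001], [-0.001, -0.001, -1.0]]
ft_force: [-0.9, 0.8, -0.2]
finger_gap: 0.598
grasp_force: 0.0
```

```bash
python3 - <<'E'
from h import *
st()
a=snap("side"); b=snap("top")
for n in("side","top"):
    for t,z in [("tub_edge",.11),("tub_handle",.215),("tub_lip",.22),("ball0",.022),("door_grip",.101),("umbrella_mid",.016),("tin_mid",.018),("keycover_mid",.015)]: find(t,n,z)
cv2.imwrite("pics/c9.png",np.hstack([cv2.resize(a[100:300,200:400],(360,360)),cv2.resize(b[160:340,130:410],(440,360))]))
E
```

```text
t 43.3 p [ 0.4849 -0.1505  0.454 ] F [-0.9  0.8 -0.2] gap 0.598 gf 0.0
tub_edge side 0.98 [298. 196.] [0.499 0.245 0.11 ] tray [0.112 0.598]
tub_lip side 0.7 [304. 172.] [0.512 0.178 0.22 ] tray [0.111 0.53 ]
ball0 side 0.55 [357. 218.] [0.672 0.253 0.022] tray [0.283 0.571]
door_grip side 0.66 [304. 295.] [ 0.493 -0.143  0.101] tray [0.027 0.219]
umbrella_mid side 0.89 [366. 415.] [ 0.594 -0.373  0.016] tray [ 0.079 -0.026]
umbrella_mid side 0.39 [301. 277.] [0.493 0.007 0.016] tray [0.058 0.367]
tin_mid side 0.66 [333. 447.] [ 0.527 -0.429  0.018] tray [ 0.003 -0.067]
tin_mid side 0.59 [395. 325.] [ 0.693 -0.167  0.018] tray [0.219 0.156]
keycover_mid side 0.55 [273. 426.] [ 0.424 -0.381  0.015] tray [-0.088  0.001]
tub_edge top 0.94 [219. 250.] [0.502 0.258 0.11 ] tray [0.118 0.61 ]
tub_handle top 0.94 [138. 250.] [0.491 0.411 0.215] tray [0.138 0.763]
tub_handle top 0.35 [497. 249.] [ 0.507 -0.36   0.215] tray [-0.003  0.004]
tub_lip top 0.61 [247. 246.] [0.504 0.174 0.22 ] tray [0.103 0.528]
ball0 top 0.7 [230. 187.] [0.67  0.255 0.022] tray [0.282 0.573]
ball0 top 0.61 [317. 233.] [0.557 0.03  0.022] tray [0.126 0.375]
ball0 top 0.6 [306. 230.] [0.565 0.058 0.022] tray [0.139 0.401]
ball0 top 0.44 [317. 265.] [0.476 0.029 0.022] tray [0.046 0.391]
door_grip top 0.88 [391. 260.] [ 0.488 -0.147  0.101] tray [0.022 0.217]
door_grip top 0.59 [318. 235.] [0.544 0.025 0.101] tray [0.111 0.374]
umbrella_mid top 0.51 [476. 223.] [ 0.59  -0.373  0.016] tray [ 0.076 -0.025]
tin_mid top 0.87 [498. 249.] [ 0.525 -0.428  0.018] tray [ 0.002 -0.066]
tin_mid top 0.73 [389. 183.] [ 0.689 -0.151  0.018] tray [0.218 0.172]
```

View pics/c9.png

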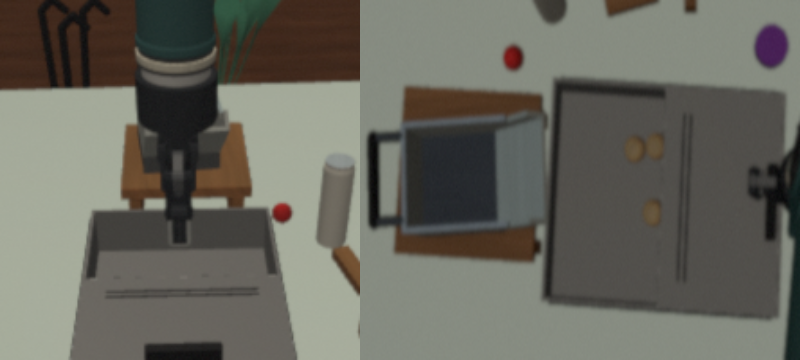

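Emit:
carry_out(
  commands=[
    [0.4,0,0.1,-3,0],
    [0.4,0,0.1,-4,0],
    [0.4,0,0,-4,0],
    [0.4,0,0,-3,0],
    [0.4,0,0,-2.5,0],
    [0.4,0,0,-1.2,0],
    [0.4,0,0,-0.8,0],
    [0.4,0,0,0,0],
    [1,0,0,0,0],
    [1,0,0,0,0],
  ],
)

```text
clock: 45.45
eef_pos: [0.4856, -0.1458, 0.2688]
orientation: [[-0.999, 0.04, 0.002], [0.04, 0.999, -0.001], [-0.002, -0.001, -1.0]]
ft_force: [-0.7, -2.2, 1.4]
finger_gap: 0.181
grasp_force: 0.5
```

Emit:
carry_out(
  commands=[
    [1,0,0,0,0],
    [1,0,0,0,0],
    [1,0,0,0,0],
    [1,0,0,0,0],
    [1,0,0,0,0],
    [1,0,1,0,0],
    [1,0.1,2,0,0],
    [1,0.1,2,0,0],
    [1,0.1,2,0,0],
    [1,0,2,0,0],
  ],
)

```text
clock: 46.7
eef_pos: [0.4887, -0.0555, 0.2689]
orientation: [[-0.999, 0.04, 0.002], [0.04, 0.999, -0.001], [-0.002, -0.001, -1.0]]
ft_force: [0.6, -2.2, 6.0]
finger_gap: 0.155
grasp_force: 36.3
```

Emit:
carry_out(
  commands=[
    [1,0.1,2,0,0],
    [1,0.1,2,0,0],
    [1,0,2,0,0],
    [1,0.1,1.5,0,0],
    [1,0,0.8,0,0],
    [1,0,0.4,0,0],
    [1,0,0.2,0,0],
    [1,0,0,0,0],
    [1,0,0,0,0],
    [1,0,0,0,0],
  ],
)

```text
clock: 47.95
eef_pos: [0.4917, 0.028, 0.2689]
orientation: [[-0.999, 0.044, 0.002], [0.044, 0.999, -0.006], [-0.002, -0.006, -1.0]]
ft_force: [1.0, -14.9, 8.5]
finger_gap: 0.153
grasp_force: 36.9
```

Emit:
carry_out(
  commands=[
    [0.4,0,-0.2,0,0],
    [0.4,0,0,0,0],
    [0.4,0,0,0,0],
    [0.4,0,0,0,0],
    [0.4,0,0,3,0],
    [0.4,0,0,5,0],
    [0.4,0,0,5,0],
    [0.4,0,-4,3,0],
    [0.4,0,-5,0,0],
    [0.4,0,-5,0,0],
  ],
)

```text
clock: 49.2
eef_pos: [0.4913, -0.1094, 0.4288]
orientation: [[-0.999, 0.038, 0.002], [0.038, 0.999, 0.0], [-0.002, 0.0, -1.0]]
ft_force: [1.4, -0.8, -1.3]
finger_gap: 0.602
grasp_force: 0.0
```

```bash
python3 - <<'E'
from h import *
st()
a=snap("side"); b=snap("top")
for n in("side","top"):
    for t,z in [("tub_edge",.11),("tub_handle",.215),("tub_lip",.22),("door_grip",.101),("umbrella_mid",.016),("tin_mid",.018),("keycover_mid",.015)]: find(t,n,z)
cv2.imwrite("pics/c10.png",np.hstack([cv2.resize(a[100:460,200:440],(320,480)),cv2.resize(b[160:340,130:410],(480,309))[:309].copy() if 0 else cv2.copyMakeBorder(cv2.resize(b[160:340,130:410],(480,309)),0,171,0,0,cv2.BORDER_CONSTANT)]))
E
```

```text
t 49.2 p [ 0.4913 -0.1094  0.4288] F [ 1.4 -0.8 -1.3] gap 0.602 gf 0.0
tub_edge side 0.94 [301. 197.] [0.505 0.239 0.11 ] tray [0.117 0.591]
tub_lip side 0.65 [302. 171.] [0.506 0.181 0.22 ] tray [0.106 0.534]
door_grip side 0.97 [301. 245.] [0.496 0.027 0.101] tray [0.065 0.386]
door_grip side 0.66 [193. 403.] [ 0.299 -0.382  0.101] tray [-0.211  0.025]
umbrella_mid side 0.72 [368. 415.] [ 0.596 -0.374  0.016] tray [ 0.082 -0.028]
umbrella_mid side 0.54 [272. 424.] [ 0.423 -0.377  0.016] tray [-0.088  0.004]
tin_mid side 0.81 [335. 448.] [ 0.53  -0.43   0.018] tray [ 0.005 -0.069]
tin_mid side 0.76 [397. 326.] [ 0.697 -0.168  0.018] tray [0.222 0.153]
tub_edge top 0.56 [220. 254.] [0.493 0.255 0.11 ] tray [0.108 0.61 ]
tub_handle top 0.75 [136. 254.] [0.481 0.416 0.215] tray [0.13  0.769]
tub_lip top 0.89 [246. 244.] [0.507 0.176 0.22 ] tray [0.106 0.529]
door_grip top 0.88 [318. 258.] [0.488 0.024 0.101] tray [0.056 0.385]
umbrella_mid top 0.65 [478. 224.] [ 0.588 -0.378  0.016] tray [ 0.073 -0.03 ]
tin_mid top 0.81 [393. 185.] [ 0.684 -0.16   0.018] tray [0.211 0.164]
tin_mid top 0.79 [498. 247.] [ 0.529 -0.428  0.018] tray [ 0.005 -0.067]
keycover_mid top 0.89 [481. 292.] [ 0.415 -0.383  0.015] tray [-0.097  0.001]
```

View pics/c10.png

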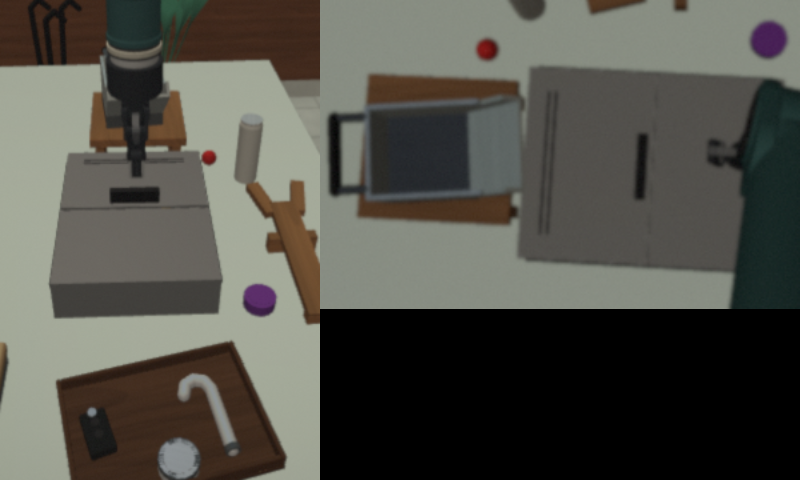

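The door is shut, with the rib at (641,165) in the right crop. The tub is upright and empty, and all three items are in the tray. I hand in the job.

```bash
python3 -c "
from workcell import workorder
print(workorder.close_job())"
```

```text
the job is handed in; nothing more can be done
None
```

I handed the job in: in the last pictures the umbrella handle, key cover and silver tin lie in the tray, the tub stands upright and empty on the step, and the door is shut over the three cedar balls; the hand-in returned no verdict.

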